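Load the colour reference into the photometer drawer

TASK

The photometer's sample drawer has only been shut to its half-catch. Press the blue release key so that it pops out, set the orange-capped reference vial in the drawer's well, pressing it gently down past the spring clip until it sits on the bottom, and let go of it; then ease the drawer in with steady, light pressure, past the half-catch, until it clicks fully home and stays there. Leave the other vials, the meter and the screwdriver where they are.

Things in the scene. Friction and masses are not known exactly. Their poses are not given: they have to be found in the camera images.
- photometer: white bench photometer, 200 mm deep, 210 wide, 95 high, standing fast on the bench; origin at the centre of its underside. Its x axis runs from its front to its back (the drawer pops out along -x), z is up; its front face is at x = -100 mm, and the key stands in its top face at height 95 mm.
- key_top (a point): centre of the top of the blue release key (26 mm along the photometer's x by 34 mm), 10 mm proud of the photometer's top when up. It is sprung and goes straight down: about 1.6 N starts it, 4 N takes it to its stop, 7 mm down. The drawer is freed 4 to 6 mm down; then let the key come up again. More than 25 N harms it.
- release (a joint): travel of the release key in m: 0 up, 0.007 fully down. It also dips by itself as the closing drawer passes the latch, and comes back up to 0 with each click.
- drawer (a joint): how far the sample drawer stands out, in m: 0.095 out (its spring takes it there once freed), 0.026 on the half-catch, where it starts. Home is the second catch, anywhere from 0.010 to -0.010 as the hidden striker is set. The spring pushes back with 1.5 N out, 5.5 N at home; each catch adds about 4 N over 10 mm, then clicks. A firm rubber buffer follows 1.5 mm past home.
- panel_front (a point): centre of the flat front face of the drawer's grey front block (32 mm thick, 110 wide, 62 high, lower edge 20 mm and upper edge 82 mm above the bench; it plugs into the photometer's front), where one pushes it home (more than 18 N harms the latch); its axes are the photometer's (face looks to -x). It moves with the drawer.
- well_mouth (a point): centre of the mouth of the round well in the drawer's black block, 42 mm above the bench and 75.5 mm behind panel_front along x; bore 26 mm, 16 mm deep, 2 mm chamfer. With the drawer out it is 40 mm in front of the photometer's face. A spring clip stands 3.5 mm into the bore on its +x side, half-way down: a vial dropped in hangs up on it; passing it takes some 5 N downward.
- well_floor (a point): centre of the well's flat bottom, 16 mm under well_mouth, 26 mm above the bench; moves with the drawer. Pressing the vial onto it with more than 35 N risks the glass.
- ref_orange_grip (a point): the solid-glass colour reference vial with the orange cap: point on its axis 43 mm above its foot, at the middle of the cap's height. Glass body 24 mm diameter, 34 mm tall, foot chamfered by 3 mm; cap 27 mm diameter, 18 mm tall; 52 mm in all, about 55 g. It stands in one of three holes of the rack.
- ref_orange_base (a point): centre of the orange vial's foot.
- ref_white_grip (a point): the same point of the vial with the white cap, also in the rack: leave it there.
- ref_green_grip (a point): the same point of the vial with the green cap, also in the rack: leave it there.
- rack: aluminium rack block fixed on the bench, 190 mm along its x, 56 wide, 24 high; origin at the centre of its underside; three holes of 27 mm, 14 mm deep, at x = -60, 0 and 60 mm. Which vial is in which hole varies.
- ph_pen: yellow and grey pocket meter lying on the bench, 150 by 34 by 22 mm; leave it.
- driver: red-handled screwdriver lying on the bench beyond the rack; leave it.

How it is judged:
By the outcome, as a careful person would: the job done as asked, in the order asked, and still so for the second after the job is handed in, with the robot touching nothing.
It also fails if it takes over 64 s, if anything falls off the work surface, if the arm or the gripper's body presses on something with over 40 N, if the wrist force passes 120 N, or if a joint passes its speed limit or range.

ROBOT

A 6-joint arm with a two-finger parallel gripper is mounted at the origin on the work surface. World frame = base frame: x ahead of the robot, y to its left, z up, the work surface at z = 0. Lengths are in m, angles in rad, forces in N, time in s.
With the tool pointing down it reaches from about 0.325 to 0.9 m from the base axis. Payload 6.1 kg.
Tool frame: the origin (TCP) lies midway between the tips of the shut fingers; the grasp point (between the pads) lies 19 mm behind it; x points along the fingers, y is the direction in which the jaws open and shut, and the axes are right-handed (so a half turn about x gives the same grasp; the last joint's range is limited). The gripper opens to 85 mm and grips with 20 to 120 N. Pads are 22 mm wide; open, the fingers measure 114 mm over their backs; the gripper's body (76 mm by 85 mm) begins 54 mm behind the grasp point. The pads swing forward as they close: fully open they stand 13 mm farther back than shut.
Start: joints at [-1.392, 0.22, 1.526, -0, 1.395, -0.126], TCP at [0.188, -0.596, 0.206] pointing down, gripper open.
Joint ranges: [-2.98, 2.98], [-0.91, 2.08], [0.09, 2.57], [-1.24, 4.39], [0.2, 2.65], [-2.68, 2.68]. Speed limits (rad/s): [2.57, 2.57, 3.01, 3.14, 3.14, 3.14].

INTERFACE

Orientations are given as [roll, pitch, yaw] about the fixed x, y, z axes, in that order (R = Rz(yaw) Ry(pitch) Rx(roll)).
In Python, from plant import movep, move_l, set_joints, gripper_to, hold, inverse_kinematics, observe, get_image, get_calibration, Unreachable, job_done gives the robot as it stands. Calls block until the motion is done:
- movep(position, orientation): joint-space move of the TCP to a pose.
- move_l(position, feed=0.15, rotation=None, max_force=None): straight line of the TCP; rotation=None keeps the orientation; feed is the mean speed in m/s. With max_force (N) it stops when the force on the tool has changed by that much, and returns True; else False.
- set_joints(angles): joint-space move.
- gripper_to(opening, f_grip=None): finger opening in m; f_grip is the grip in N (None keeps the last); returns when the fingers have stopped.
- hold(seconds).
- inverse_kinematics(position, orientation): joint angles nearest the present ones, or None.
- observe(): the state.
- get_image(name): name is "scene" or "top"; returns (picture, depth): 480x640x3 uint8, red, green, blue; 480x640 float32, m along the optical axis (not along the pixel's ray), 0 where there is no reading.
- get_calibration(name): a dict with "intrinsics" (3x3 intrinsics, pixels), "dist_coeffs" ([k1, k2, p1, p2, k3] as OpenCV has them; the pictures are not rectified), "world_from_camera" (4x4, takes a point from camera to world coordinates). Camera axes: x right, y down, z forward; pixel columns grow to the right and rows downward; lengths in m; the calibration is good to about 2 mm. A picture is of the moment at which its call begins. get_calibration takes no time and is no camera call.
A pose or a line that the arm cannot do raises Unreachable and nothing moves.
- job_done(): hands the job in, once; it reports no verdict.
The state is a dict: "time_s": time; "q": joint angles; "joint_velocities": joint speeds; "joint_torque": joint torques, N m; "eef_pos": TCP position; "tcp_rot": TCP orientation; "ft_force": force on the tool from outside, world axes, zero at the start; "torque": the same for the moment, N m; "opening": finger opening in m.
Only numpy, scipy, OpenCV 4.12 (cv2) and the standard library are available. Lean on these libraries where they do the work, as an engineer would, in place of code of your own. Each camera call takes 0.05 s, during which the arm holds its last target. There are 200 camera calls.

## Working session

There is one attempt and no reset: what is moved stays moved. The work goes in short steps, each a Python script; the robot and the scene stay as the last script left them, time stands still between calls to the robot, and variables do not carry over. Pictures are saved under pics/ and viewed, about 8 in all and at most 12, crops included, and the job is handed in when it is done.

```bash
ls; mkdir -p pics; python3 - <<'E'
from plant import *
import cv2,numpy as np
for n in("scene","top"):
    im,d=get_image(n); cv2.imwrite(f"pics/{n}0.png",im[:,:,::-1]); np.savez(f"pics/{n}0.npz",im=im,d=d)
    c=get_calibration(n); print(n,c["intrinsics"],c["dist_coeffs"],c["world_from_camera"])
print(observe())
E
```

```text
pics
scene [[530.39098165   0.         331.83681075]
 [  0.         530.39098165 244.51403685]
 [  0.           0.           1.        ]] [-0.13780303  0.          0.          0.          0.        ] [[-0.74655971  0.36982881 -0.5530599   1.11246643]
 [ 0.66524739  0.42709053 -0.61240477  0.58308725]
 [ 0.00972172 -0.82511838 -0.56487623  0.63434514]
 [ 0.          0.          0.          1.        ]]
top [[560.67418751   0.         324.64666305]
 [  0.         560.67418751 244.5740571 ]
 [  0.           0.           1.        ]] [-0.10514219  0.          0.          0.          0.        ] [[-2.14898062e-02 -9.91554307e-01  1.27899350e-01  4.39735460e-01]
 [-9.99766064e-01  2.16267229e-02 -3.18286927e-04 -4.06828127e-03]
 [-2.45044503e-03 -1.27876269e-01 -9.91787102e-01  1.31507917e+00]
 [ 0.00000000e+00  0.00000000e+00  0.00000000e+00  1.00000000e+00]]
{'time_s': 0.1, 'q': array([-1.39209061e+00,  2.21115999e-01,  1.52748157e+00, -7.43498233e-07,
        1.39471747e+00, -1.26109253e-01]), 'joint_velocities': array([-0.00089732, -0.00238931, -0.00063003, -0.00025   , -0.0013608 ,
        0.00047275]), 'joint_torque': array([ 1.28421943e-03, -4.98243999e+01, -3.90546834e+01, -2.20720885e-04,
        5.62847505e-03, -1.79509152e-05]), 'eef_pos': array([ 0.18745925, -0.59561482,  0.20553606]), 'tcp_rot': array([-1.69648072,  1.56907394,  1.74992704]), 'ft_force': array([0.27445171, 0.52897949, 0.01198485]), 'torque': array([0.01026362, 0.00760297, 0.00599016]), 'opening': 0.08540835909821322}
```

View pics/scene0.png

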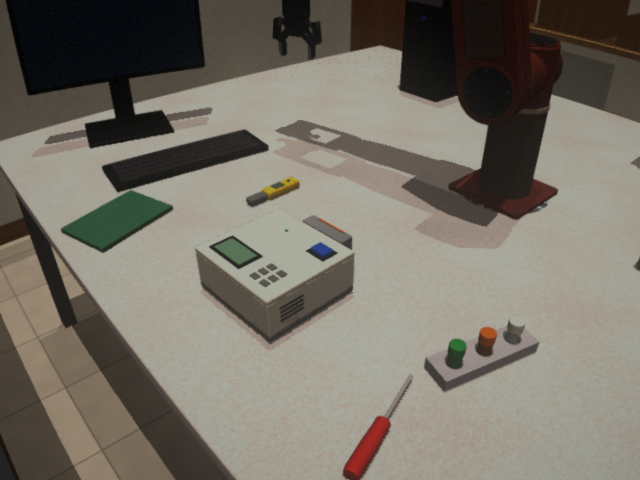

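View pics/top0.png

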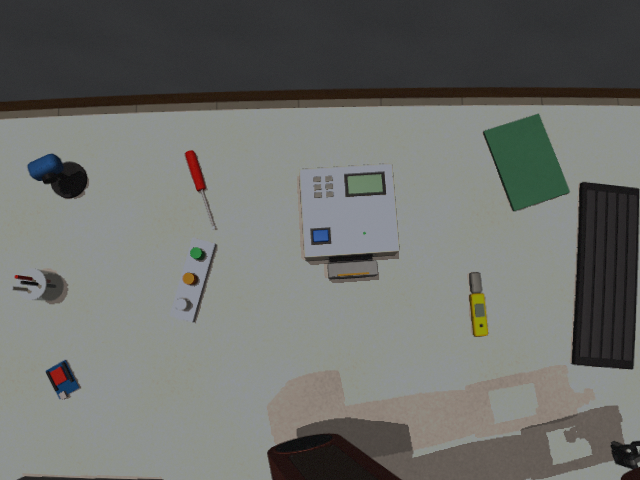

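The scene view shows the key at (321,250) and the orange cap at (487,338). The top view shows the key at (320,236), the drawer front at (352,270), and the caps at green (196,254), orange (190,279) and white (182,304). Next I turn these into positions with depth and rays.

```bash
cat > h.py <<'E'
import numpy as np, cv2
from plant import *
def cloud(n,d):
    c=get_calibration(n); K=np.array(c["intrinsics"]);T=np.array(c["world_from_camera"])
    v,u=np.mgrid[0:480,0:640]
    p=cv2.undistortPoints(np.stack([u,v],-1).reshape(-1,1,2).astype(np.float64),K,np.array(c["dist_coeffs"])).reshape(480,640,2)
    r=np.dstack([p,np.ones((480,640))])
    return (r*d[...,None])@T[:3,:3].T+T[:3,3], r@T[:3,:3].T, T[:3,3]
def onplane(r,o,z): return o+r*((z-o[2])/r[2])
def look(n):
    im,d=get_image(n); W,R,o=cloud(n,d); return im,d,W,R,o
def masks(im):
    h=cv2.cvtColor(im,cv2.COLOR_RGB2HSV); H,S,V=[h[...,i].astype(int) for i in range(3)]
    return dict(blue=(H>105)&(H<130)&(S>150)&(V>60),orange=(H>5)&(H<18)&(S>150)&(V>90),green=(H>45)&(H<85)&(S>140)&(V>60))
def rect(W,m):
    p=W[m][:,:2]; c,s,a=cv2.minAreaRect(((p-p.mean(0))*1000).astype(np.float32))
    return np.array(c)/1000+p.mean(0),s,a
E
python3 - <<'E'
from h import *
for n in("top","scene"):
    z=np.load(f"pics/{n}0.npz");im,d=z["im"],z["d"];W,R,o=cloud(n,d)
    print(n)
    box=(W[...,0]>.3)&(W[...,0]<.75)&(abs(W[...,1])<.5)&(d>0)
    t=W[box&(abs(W[...,2])<.02)]; print("bench z",np.median(t[:,2]))
    def blob(m):
        k,l,s,c=cv2.connectedComponentsWithStats((m).astype(np.uint8)); 
        i=1+np.argmax(s[1:,4]); return l==i
    M=masks(im)
    for k,zz in(("blue",.105),("orange",.062),("green",.062)):
        m=M[k]&box&(W[...,2]>.045); m=blob(m); P=W[m]; q=P[abs(P[:,2]-zz)<.006]
        print(k,m.sum(),"px",np.argwhere(m).mean(0)[::-1],"zmed",np.median(P[:,2]),np.percentile(P[:,2],95),"top pts",len(q),q.mean(0))
        if k=="blue":
            print(" rays z.105",onplane(R[m].mean(0),o,.105), rect(W,m))
    m=box&(abs(W[...,2]-.095)<.005); m=blob(cv2.morphologyEx(m.astype(np.uint8),cv2.MORPH_OPEN,np.ones((3,3)))); print("body",m.sum(),np.median(W[m][:,2]),rect(W,m))
    m=box&(abs(W[...,2]-.082)<.006)&(W[...,0]<.5); m=blob(m); print("panel top",m.sum(),np.median(W[m][:,2]),rect(W,m))
    m=box&(abs(W[...,2]-.024)<.005)&(W[...,1]>.15); m=blob(m); print("rack top",m.sum(),np.median(W[m][:,2]),rect(W,m))
E
```

```text
top
bench z -0.0005037457018421954
blue 178 px [320.23595506 235.34269663] zmed 0.10335724382786182 0.10703018260028688 top pts 171 [0.61673101 0.00505558 0.10343729]
 rays z.105 [0.61628997 0.00472432 0.105     ] (array([0.61633091, 0.00417208]), (32.86065673828125, 24.584999084472656), 89.01131439208984)
orange 3 px [183. 278.] zmed 0.06273932679374505 0.0645948098011413 top pts 3 [0.53232832 0.31624168 0.06231288]
green 95 px [195.67368421 252.81052632] zmed 0.06198733648263599 0.06606846854628624 top pts 93 [0.58885348 0.28777802 0.06212485]
body 6488 0.09490745605744078 (array([ 0.66336058, -0.05965688]), (178.04002380371094, 211.19827270507812), 1.8268563747406006)Traceback (most recent call last):
  File "<stdin>", line 17, in <module>
  File "<stdin>", line 9, in blob
    return _wrapfunc(a, 'argmax', axis=axis, out=out, **kwds)
    return bound(*args, **kwds)
ValueError: attempt to get argmax of an empty sequence
```

```bash
sed -i 's/orange=.*green=/orange=(H>6)\&(H<20)\&(S>120)\&(V>80),green=/' h.py
cat > m.py <<'E'
from h import *
def blob(m):
    k,l,s,c=cv2.connectedComponentsWithStats(np.asarray(m).astype(np.uint8)); 
    return l==(1+np.argmax(s[1:,4])) if k>1 else m>5
E
python3 - <<'E'
from m import *
for n in("top","scene"):
    z=np.load(f"pics/{n}0.npz");im,d=z["im"],z["d"];W,R,o=cloud(n,d)
    print(n, cv2.cvtColor(im,cv2.COLOR_RGB2HSV)[(279,190) if n=="top" else (338,487)])
    box=(W[...,0]>.3)&(W[...,0]<.9)&(abs(W[...,1])<.5)&(d>0)
    X,Y,Z=W[...,0],W[...,1],W[...,2]
    M=masks(im); M["white"]=(X>.3)&(Y>.22)&(Z>.052); M["white"]&=~cv2.dilate((M["orange"]|M["green"]).astype(np.uint8),np.ones((5,5))).astype(bool)
    for k,zz in(("blue",.105),("orange",.062),("green",.062),("white",.062)):
        m=blob(M[k]&box&(Z>.05)&((Y>.2)|(k=="blue"))); P=W[m]; q=P[abs(P[:,2]-zz)<.006]
        if m.any(): print(k,m.sum(),"px",np.argwhere(m).mean(0)[::-1],"z",np.percentile(P[:,2],[50,95]),"top pts",len(q),q.mean(0),rect(W,m&(abs(Z-zz)<.006)))
    m=box&(abs(Z-.095)<.005); m=blob(cv2.morphologyEx(m.astype(np.uint8),cv2.MORPH_OPEN,np.ones((3,3)))); print("body",m.sum(),np.median(Z[m]),rect(W,m))
    m=blob(box&(abs(Z-.082)<.006)&(X<.57)&(abs(Y)<.15)); print("panel top",m.sum(),np.median(Z[m]) if m.any() else 0,rect(W,m) if m.any() else 0)
    m=blob(box&(abs(Z-.024)<.006)&(Y>.15)); print("rack top",m.sum(),np.median(Z[m]),rect(W,m))
E
```

```text
top [ 19 200 143]
blue 178 px [320.23595506 235.34269663] z [0.10335724 0.10703018] top pts 171 [0.61673101 0.00505558 0.10343729] (array([0.61633227, 0.00419259]), (32.82159423828125, 24.58409881591797), 89.01720428466797)
orange 88 px [187.81818182 278.06818182] z [0.06160704 0.06534527] top pts 85 [0.53188873 0.30532941 0.06156907] (array([0.53120883, 0.30450097]), (22.41745948791504, 24.109027862548828), 10.15816879272461)
green 95 px [195.67368421 252.81052632] z [0.06198734 0.06606847] top pts 93 [0.58885348 0.28777802 0.06212485] (array([0.58875744, 0.28802024]), (24.173908233642578, 22.844512939453125), 71.46575164794922)
white 119 px [180.62184874 304.26890756] z [0.06067465 0.06526016] top pts 116 [0.47347807 0.32185963 0.06103469] (array([0.47347044, 0.32219217]), (25.345481872558594, 25.445207595825195), 23.760570526123047)
body 7391 0.09491959181508336 (array([ 0.67528074, -0.05881923]), (201.01268005371094, 210.21853637695312), 2.645841121673584)
panel top 707 0.08124823974233308 (array([ 0.54427068, -0.06455466]), (32.32323455810547, 109.27912902832031), 2.361394405364
[... 674 characters left out ...]
4 0.06195657] (array([0.58678986, 0.2877435 ]), (19.819766998291016, 21.827247619628906), 47.523746490478516)
white 207 px [516.40096618 323.04830918] z [0.06176556 0.064093  ] top pts 172 [0.47379666 0.32194795 0.06164919] (array([0.47143134, 0.32096122]), (26.798419952392578, 24.975412368774414), 3.5789201259613037)
body 7657 0.095318909676253 (array([ 0.67271523, -0.06001093]), (201.4798583984375, 212.5720977783203), 3.05502986907959)
panel top 555 0.08217740345305247 (array([ 0.54258526, -0.06480936]), (33.105628967285156, 109.84305572509766), 3.473137140274048)
rack top 2329 0.02386309305099643 (array([0.52881173, 0.30440363]), (58.91345977783203, 192.92848205566406), 74.05876922607422)
```

Depth and rays agree within about 2 mm in the two views, and heights and sizes match the data: yaw is about 0.045 and the body centre is (0.674,-0.0595). I press the key now.

```bash
python3 - <<'E'
from m import *
K=[.6163,.0055]; o=[0,np.pi/2,.045]
print(inverse_kinematics([*K,.14],o))
gripper_to(0.0)
movep([*K,.14],o)
move_l([*K,.112],feed=.08)
print(observe()["time_s"],observe()["ft_force"])
print(move_l([*K,.0975],feed=.012,max_force=9), observe()["eef_pos"],observe()["ft_force"])
move_l([*K,.15],feed=.1)
hold(.2)
print(observe()["time_s"],observe()["ft_force"])
im,d,W,R,_=look("top"); X,Y,Z=W.transpose(2,0,1)
m=blob((abs(Z-.082)<.006)&(X<.57)&(X>.35)&(abs(Y)<.15)); print("panel top",m.sum(),np.median(Z[m]),rect(W,m))
cv2.imwrite("pics/t1.png",cv2.resize(im[200:320,260:420,::-1],None,fx=5,fy=5,interpolation=cv2.INTER_CUBIC))
E
```

```text
[-0.11895447  0.25319946  1.6155504   0.          1.2728428  -1.7347508 ]
3.9917 [-0.55512326 -0.2175275   0.08638852]
False [0.61637264 0.00549817 0.09762116] [ 0.72252177  0.78360528 -0.57204404]
6.225 [-0.07576905  0.33136242 -0.5825308 ]
panel top 348 0.08175915875353446 (array([ 0.54545957, -0.0912722 ]), (32.19093322753906, 56.8582878112793), 2.5120232105255127)
```

View pics/t1.png

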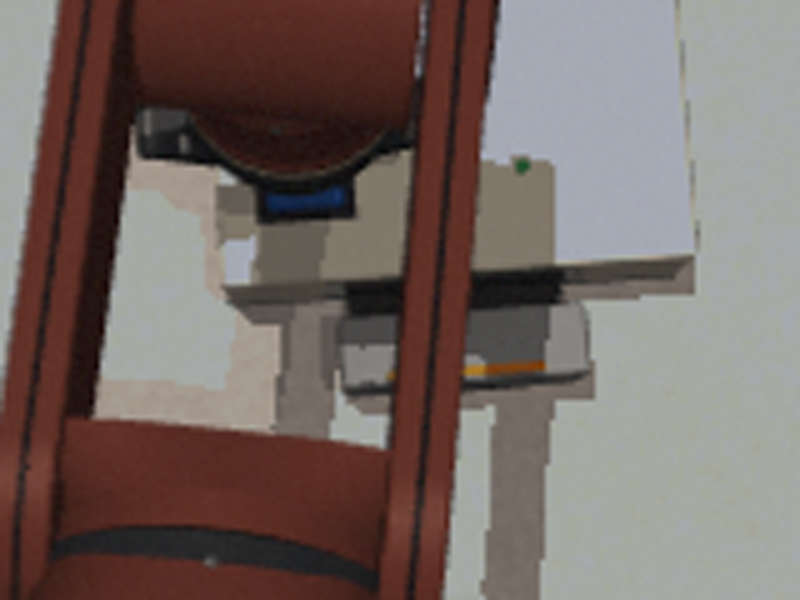

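The picture shows the drawer still in (front edge near crop row 380), and no key force was felt. I check the gripper opening and look from the side.

```bash
python3 - <<'E'
from m import *
print(observe()["opening"],observe()["eef_pos"],observe()["tcp_rot"])
im,d,W,R,_=look("scene")
cv2.imwrite("pics/s1.png",cv2.resize(im[130:330,180:420,::-1],None,fx=3,fy=3,interpolation=cv2.INTER_CUBIC))
E
```

```text
0.00013521561846278128 [0.61577175 0.00552653 0.1490764 ] [2.99903626 1.56927628 3.04400917]
```

View pics/s1.png

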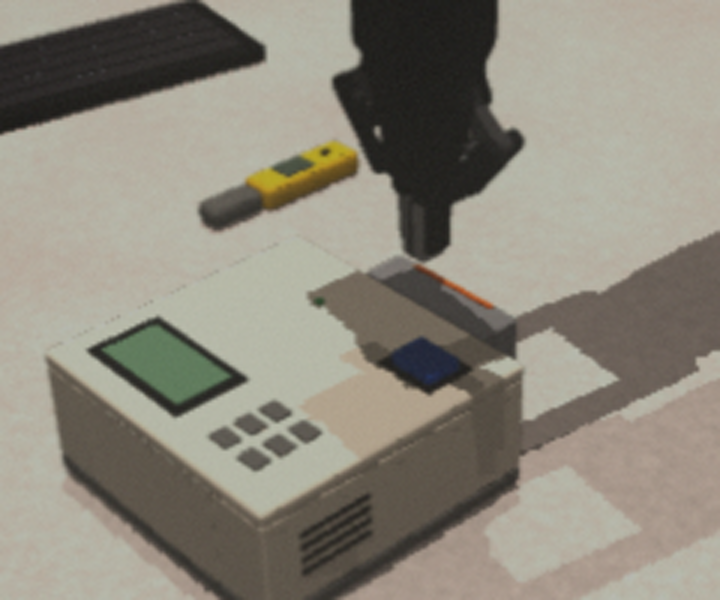

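Tips are over the key by the image, so I press further with force guarding, logging as I go.

```bash
python3 - <<'E'
from m import *
T=np.linalg.inv(get_calibration("scene")["world_from_camera"]);c=get_calibration("scene")
print("tip proj",cv2.projectPoints(observe()["eef_pos"].reshape(1,3),cv2.Rodrigues(T[:3,:3])[0],T[:3,3],c["intrinsics"],np.array(c["dist_coeffs"]))[0].ravel())
K=[.6163,.0055]
move_l([*K,.106],feed=.1)
for z in (.102,.099,.0965,.095,.0935,.092,.0905):
    s=move_l([*K,z],feed=.02,max_force=7); e=observe(); print(z,s,e["eef_pos"],e["ft_force"])
    if s or e["ft_force"][2]>6: break
move_l([*K,.15],feed=.1)
e=observe(); print(e["time_s"],e["ft_force"])
im,d,W,R,_=look("scene"); X,Y,Z=W.transpose(2,0,1)
m=blob((abs(Z-.082)<.006)&(X<.6)&(X>.35)&(abs(Y)<.15)); print("panel top",m.sum(),np.median(Z[m]),rect(W,m))
E
```

```text
tip proj [321.14772822 226.86477742]
0.102 False [0.6164538  0.00550919 0.10228382] [-0.21008456 -0.37277837 -0.65375079]
0.099 False [0.61611263 0.00550597 0.09877385] [-0.57796045  0.16551089  0.19336181]
0.0965 False [0.61612092 0.00551478 0.09626009] [-0.64073983 -0.4888137   0.03588596]
0.095 False [0.61621275 0.00551009 0.09486891] [ 0.6630277   0.39391254 -0.53021115]
0.0935 False [0.61616887 0.0055167  0.09332977] [ 0.02713953 -0.10696099 -0.54915616]
0.092 False [0.61618074 0.0055072  0.09184104] [-0.11019213 -0.1515349   0.43229147]
0.0905 False [0.61621469 0.0055172  0.09036346] [ 0.44790135  1.06364185 -0.03115111]
9.5833 [ 0.30639673 -0.40702491  1.11713374]
panel top 558 0.08220493537657997 (array([ 0.54210045, -0.06579363]), (33.61766052246094, 112.21040344238281), 2.9492835998535156)
```

The fingertips appear about 10 px higher than the TCP projects, so I measure the real tip from depth.

```bash
python3 - <<'E'
from m import *
print(observe()["eef_pos"],observe()["opening"])
for n in("scene",):
    im,d,W,R,_=look(n); X,Y,Z=W.transpose(2,0,1)
    m=(abs(X-.616)<.05)&(abs(Y-.0055)<.05)&(Z>.118)&(Z<.2)
    P=W[blob(m)]
    for z in np.arange(.14,.2,.004):
        q=P[abs(P[:,2]-z)<.002]
        if len(q): print(round(z,3),len(q),q.mean(0).round(4),np.ptp(q,0).round(4))
    cv2.imwrite("pics/s2.png",cv2.resize(im[150:270,250:400,::-1],None,fx=5,fy=5,interpolation=cv2.INTER_CUBIC))
E
```

```text
[0.61564673 0.00555266 0.14906238] 2.4248312929875354e-05
0.172 2 [0.6076 0.0085 0.1739] [0.0049 0.0005 0.0002]
0.176 11 [0.6196 0.0107 0.1763] [0.015  0.006  0.0031]
0.18 21 [0.6235 0.0083 0.1803] [0.0179 0.0238 0.0037]
0.184 33 [0.6223 0.0101 0.1842] [0.0184 0.0255 0.0038]
0.188 36 [0.6202 0.0121 0.1881] [0.0172 0.0276 0.0039]
0.192 31 [0.6217 0.0112 0.192 ] [0.018  0.0269 0.0037]
0.196 42 [0.6209 0.011  0.1959] [0.0192 0.0289 0.004 ]
```

View pics/s2.png

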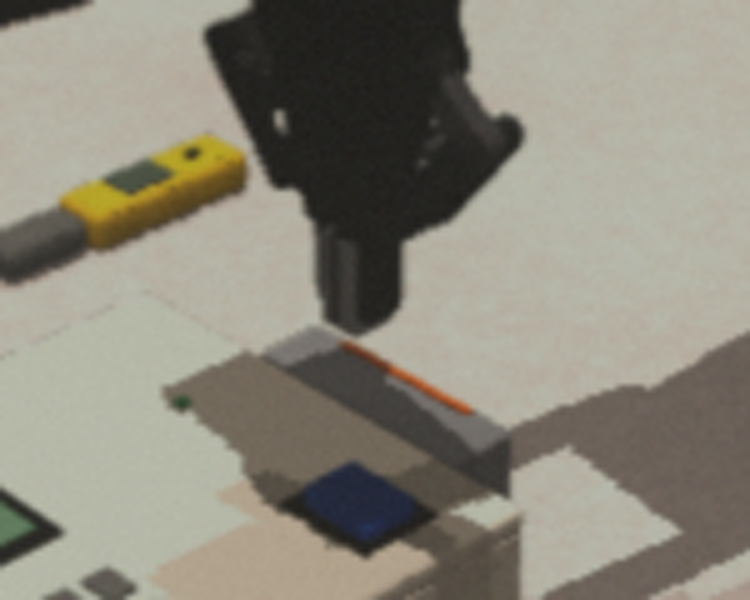

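The tip (crop (365,335), full-frame about (323,217)) really stands roughly 20–25 mm above the reported TCP. I keep descending under a force guard, so contact with the key gives the exact offset.

```bash
python3 - <<'E'
from m import *
K=[.6163,.0055]
move_l([*K,.092],feed=.12)
z=.0905
while z>.066:
    s=move_l([*K,z],feed=.03,max_force=6); e=observe(); print(round(z,4),s,e["eef_pos"][2].round(5),e["ft_force"].round(2))
    if s or e["ft_force"][2]>4.5: break
    z-=.0015
move_l([*K,.12],feed=.12)
e=observe(); print(e["time_s"],e["ft_force"])
im,d,W,R,_=look("scene"); X,Y,Z=W.transpose(2,0,1)
m=blob((abs(Z-.082)<.006)&(X<.6)&(X>.35)&(abs(Y)<.15)); print("panel top",m.sum(),np.median(Z[m]),rect(W,m))
E
```

```text
0.0905 False 0.09143 [0.55 0.41 0.75]
0.089 False 0.08907 [ 0.12 -0.65 -0.54]
0.0875 False 0.08729 [ 0.24 -0.66 -0.48]
0.086 False 0.08581 [ 0.52 -0.22 -0.14]
0.0845 False 0.08434 [ 1.15 -0.56 -0.03]
0.083 False 0.08283 [-0.53 -0.23 -0.31]
0.0815 False 0.08135 [0.55 0.12 0.24]
0.08 False 0.07986 [-0.01  0.19  0.32]
0.0785 False 0.07864 [0.67 0.71 0.29]
0.077 False 0.07679 [-0.25  0.08  1.81]
0.0755 False 0.0756 [-1.17  0.01  2.3 ]
0.074 False 0.07413 [-0.4   0.27  3.43]
0.0725 False 0.07322 [-1.95  0.37  6.65]
14.1167 [0.30966486 0.94458021 0.37452227]
panel top 477 0.08204223367615027 (array([ 0.47482014, -0.05898876]), (35.057064056396484, 93.98372650146484), 4.192416667938232)
```

Drawer popped out: panel centre now at x=0.475, as predicted. True tip z is reported z + about 26 mm. Next I grasp the orange vial with that offset.

```bash
python3 - <<'E'
from m import *
OFF=.0262; V=[.531,.305]; o=[0,np.pi/2,-.292]
a=inverse_kinematics([*V,.10],o); b=inverse_kinematics([.534,-.066,.12],[0,np.pi/2,.045]); print(a,b)
movep([*V,.10],o); gripper_to(.07)
print(move_l([*V,.034-OFF-.001],feed=.1,max_force=8),observe()["eef_pos"],observe()["ft_force"])
gripper_to(.02,f_grip=30)
print("open",observe()["opening"],observe()["ft_force"],observe()["time_s"])
move_l([*V,.09],feed=.12)
e=observe(); print(e["opening"],e["eef_pos"],e["ft_force"],e["time_s"])
im,d,W,R,_=look("top"); X,Y,Z=W.transpose(2,0,1)
m=blob((abs(Z-.082)<.006)&(X<.55)&(X>.35)&(abs(Y+.065)<.1)); print("panel top",m.sum(),np.median(Z[m]),rect(W,m))
m=blob((abs(Z-.095)<.005)&(X>.5)&(abs(Y)<.2)); print("body",m.sum(),rect(W,m))
a=cv2.resize(im[200:320,150:420,::-1],None,fx=2.9,fy=2.9,interpolation=cv2.INTER_CUBIC)[:300]
im,d,W,R,_=look("scene"); np.savez("pics/s3.npz",im=im,d=d)
b=cv2.resize(im[230:400,380:600,::-1],None,fx=2,fy=2)[:300]
b=cv2.copyMakeBorder(b,0,max(0,300-b.shape[0]),0,a.shape[1]-b.shape[1],cv2.BORDER_CONSTANT)
cv2.imwrite("pics/c3.png",np.vstack([a,b]))
E
```

```text
[ 3.92663440e-01  2.85283708e-01  1.65643448e+00 -4.44089210e-16
  1.19987446e+00 -8.86132887e-01] [-0.26957596  0.0931251   1.83814675  0.          1.21032081 -1.88537228]
False [0.53176399 0.30531555 0.00766114] [0.02914501 1.68436585 0.39014299]
open 0.026324604480581704 [-0.73252679 -0.28712544  3.16624376] 17.575
0.02605883626038933 [0.53030117 0.30470392 0.0890837 ] [ 0.71484475 -0.41862751 -1.16254236] 18.4167
panel top 708 0.08121805852431063 (array([ 0.47577847, -0.06773792]), (32.11467742919922, 110.30130767822266), 2.731875419616699)
body 7790 (array([ 0.67527729, -0.05890162]), (201.05319213867188, 210.49082946777344), 2.577100992202759)
```

View pics/c3.png

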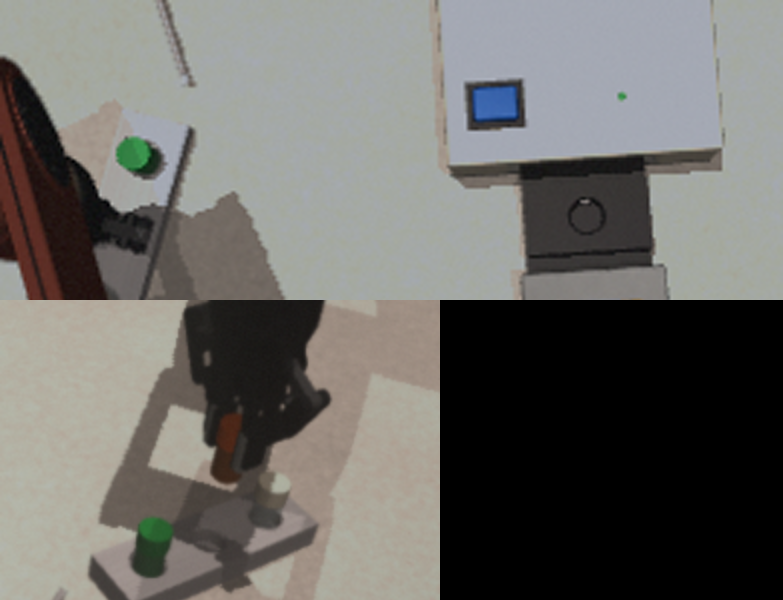

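The well circle is at crop (587,216), full-frame (352.4,274.5). The vial is in the jaws with glass and foot showing below, and green and white are undisturbed. I measure the vial in the hand and cross-check the well.

```bash
python3 - <<'E'
from m import *
W,R,o=cloud("top",np.ones((480,640)))
print("well ray",onplane(R[274:276,352:354].reshape(-1,3)[[0,1,2,3]].mean(0)*.5+R[274,352]*.5,o,.042))
c=np.array([.6745,-.0593]);y=.046;r=np.array([np.cos(y),np.sin(y)])
print("well from body",c-.140*r,"from panel",np.array([.4758,-.0677])+.0595*r)
z=np.load("pics/s3.npz");im,d=z["im"],z["d"];W,R,o=cloud("scene",d)
h=cv2.cvtColor(im,cv2.COLOR_RGB2HSV).astype(int)
m=(h[...,0]<18)&(h[...,1]>120)&(h[...,2]>35); m[:230]=0;m[330:]=0;m[:,:470]=0;m[:,510:]=0
m=blob(m); P=W[m]; v,u=np.nonzero(m); print(m.sum(),u.min(),u.max(),v.min(),v.max(),P[:,2].min(),P[:,2].max())
for zz in np.arange(.08,.16,.004):
    q=P[abs(P[:,2]-zz)<.002]
    if len(q): print(round(zz,3),len(q),q.mean(0).round(4),np.median(h[m][abs(P[:,2]-zz)<.002],0))
e=observe()["eef_pos"]; print(e)
E
```

```text
well ray [ 0.53448835 -0.06579348  0.042     ]
well from body [ 0.53464809 -0.06573773] from panel [ 0.53523706 -0.06496397]
309 487 500 286 320 0.09578322173898524 0.15192095164046254
0.096 10 [0.5363 0.3088 0.0971] [ 11.  128.5  60. ]
0.1 27 [0.5363 0.3086 0.0999] [ 11. 137.  57.]
0.104 24 [0.5369 0.308  0.104 ] [ 11. 135.  58.]
0.108 19 [0.5379 0.3058 0.1084] [ 11. 130.  55.]
0.112 10 [0.5384 0.304  0.1123] [ 12.  133.5  53.5]
0.116 11 [0.5381 0.3058 0.116 ] [ 11. 134.  55.]
0.12 15 [0.5375 0.3049 0.1199] [ 11. 132.  53.]
0.124 11 [0.5389 0.3048 0.124 ] [  9. 142.  61.]
0.128 17 [0.5394 0.3043 0.1278] [  8. 167.  72.]
0.132 22 [0.5399 0.3037 0.1321] [  8. 163.  71.]
0.136 21 [0.5398 0.3035 0.136 ] [  9. 165.  71.]
0.14 22 [0.5399 0.3042 0.1403] [  9. 169.  71.]
0.144 98 [0.5309 0.3007 0.1438] [  9.  170.5  73. ]
0.148 1 [0.5303 0.2954 0.1465] [  8. 166.  72.]
0.152 1 [0.5438 0.3137 0.1519] [  9. 127.  54.]
[0.53000658 0.30457106 0.08853285]
```

The vial is held upright, with its foot 4 mm above reported TCP z. Three well estimates agree to 1 mm: (0.5346,-0.0655). Next I carry it over and check from near before inserting.

```bash
python3 - <<'E'
from m import *
Wl=[.5347,-.0656]; o=[0,np.pi/2,.046]
p=observe()["eef_pos"]; move_l([p[0],p[1],.135],feed=.15)
movep([*Wl,.125],o); gripper_to(.02,f_grip=45)
move_l([*Wl,.052],feed=.12)
e=observe(); print(e["eef_pos"],e["ft_force"],e["opening"],e["time_s"])
im,d,W,R,_=look("scene"); np.savez("pics/s4.npz",im=im,d=d)
cv2.imwrite("pics/s4.png",cv2.resize(im[150:270,260:410,::-1],None,fx=5,fy=5,interpolation=cv2.INTER_CUBIC))
E
```

```text
[ 0.53523346 -0.06568755  0.05255149] [ 0.57623114 -0.80570306  0.86549911] 0.025553510376436828 21.325
```

View pics/s4.png

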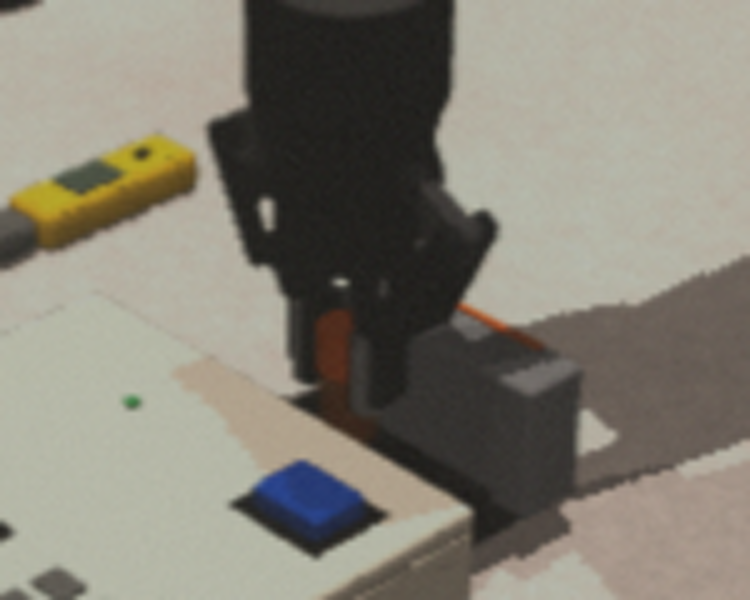

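The vial hangs over the black block (crop (345,370)), between the photometer face and the panel, with the key up. I insert it with a force guard.

```bash
python3 - <<'E'
from m import *
Wl=[.5347,-.0656]
z=.044
while z>.016:
    s=move_l([*Wl,z],feed=.03,max_force=14); e=observe(); f=e["ft_force"]; print(round(z,4),s,e["eef_pos"].round(4),f.round(1),e["opening"].round(4))
    if s or abs(f).max()>12: break
    z-=.003 if z>.026 else .0015
print(e["time_s"])
E
```

```text
Traceback (most recent call last):
AttributeError: 'float' object has no attribute 'round'
```

```bash
python3 - <<'E'
from m import *
Wl=[.5347,-.0656]
z=.041
while z>.016:
    s=move_l([*Wl,z],feed=.03,max_force=14); e=observe(); f=e["ft_force"]; print(round(z,4),s,e["eef_pos"].round(4),f.round(1),round(e["opening"],4))
    if s or abs(f).max()>12: break
    z-=.003 if z>.026 else .0015
print(e["time_s"])
E
```

```text
0.041 False [ 0.5345 -0.0655  0.0407] [-0.4 -0.  -1.2] 0.0256
0.038 False [ 0.5345 -0.0655  0.0377] [ 0.5 -0.1 -0.5] 0.0255
0.035 False [ 0.5344 -0.0655  0.0347] [-0.5 -0.1 -1. ] 0.0256
0.032 False [ 0.534  -0.0655  0.0316] [-1.2 -0.4 -0.1] 0.0255
0.029 False [ 0.5342 -0.0654  0.0285] [-1.2  0.1 -2.6] 0.0254
0.026 False [ 0.5343 -0.0655  0.0255] [-1.1  0.9 -3. ] 0.0257
0.0245 False [ 0.5346 -0.0655  0.0243] [-0.8  0.1 -1.2] 0.0255
0.023 False [ 0.5352 -0.0657  0.0234] [-0.5  0.3  2.4] 0.0256
0.0215 False [ 0.5366 -0.0657  0.0233] [-1.6  2.5  9.2] 0.0255
0.02 False [ 0.538  -0.0658  0.0232] [-1.9  3.3 15.3] 0.0259
24.2917
```

Stopped firmly at reported z 0.0233, so the foot is at about 0.026–0.027 m, the well floor. I unload, release, lift clear and check.

```bash
python3 - <<'E'
from m import *
Wl=[.5347,-.0656]
move_l([*Wl,.0232],feed=.03); print(observe()["eef_pos"],observe()["ft_force"])
gripper_to(.06); e=observe(); print(e["opening"],e["ft_force"])
move_l([*Wl,.11],feed=.12)
o=[0,np.pi/2,.046]
gripper_to(0.0)
movep([.40,-.0715,.12],o); e=observe(); print(e["time_s"],e["q"])
for n in("top","scene"):
    im,d,W,R,_=look(n); X,Y,Z=W.transpose(2,0,1)
    m=blob((abs(Z-.078)<.008)&(abs(X-.535)<.03)&(abs(Y+.066)<.03)&masks(im)["orange"])
    if m.any(): print(n,"cap",m.sum(),np.median(Z[m]),rect(W,m),W[m].mean(0))
    if n=="top": a=cv2.resize(im[210:330,270:430,::-1],None,fx=2.5,fy=2.5)
    else: b=cv2.resize(im[170:290,240:400,::-1],None,fx=2.5,fy=2.5)
cv2.imwrite("pics/c5.png",np.hstack([a,b]))
E
```

```text
[ 0.5349109  -0.06566405  0.02338262] [-2.26410811  1.83004947  6.42438822]
0.05972373687697086 [-0.25432617 -0.07385193  0.07062698]
27.05 [-3.71878770e-01 -2.48079637e-01  2.15634694e+00  1.44936718e-04
  1.23114238e+00 -1.98811777e+00]
top cap 79 0.07773507404676683 (array([ 0.5334307 , -0.06469913]), (24.580846786499023, 24.570714950561523), 89.06025695800781) [ 0.53346038 -0.06570464  0.07787419]
scene cap 119 0.0781409650848569 (array([ 0.5319319 , -0.06560853]), (28.368728637695312, 23.40293312072754), 48.11362838745117) [ 0.53352773 -0.06336968  0.0770826 ]
```

View pics/c5.png

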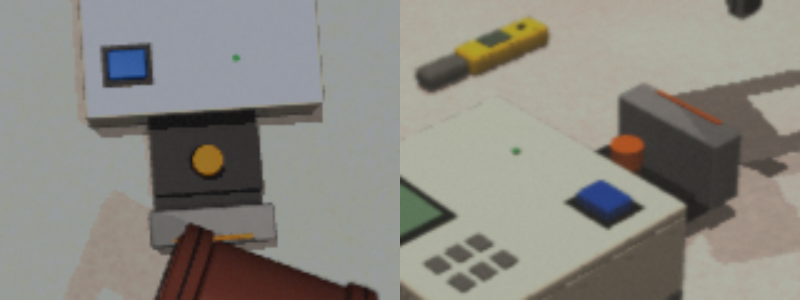

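Cap top reads z 0.078 (26+52 mm) in both views and stands upright at the well, so the vial is seated. Now I push the drawer in with shut fingers on the panel centre.

```bash
cat > push.py <<'E'
from m import *
c=np.array([.6745,-.0593]);y=.046;r=np.array([np.cos(y),np.sin(y)])
def P(s,z=.019): # s = photometer-x of the TCP
    return [*(c+s*r),z]
F=lambda e: -float(e["ft_force"][:2]@r)
E
python3 - <<'E'
from push import *
s=-.2155-.011-.020
move_l(P(s,.12),feed=.15); move_l(P(s),feed=.15)
e=observe(); print(e["time_s"],e["eef_pos"],F(e))
print(move_l(P(-.2155-.011+.045),feed=.05,max_force=10)); e=observe(); print(e["eef_pos"],F(e))
s=-.2155-.011+.047; pk=0; log=[]
for i in range(60):
    hit=move_l(P(s),feed=.02,max_force=7); e=observe(); f=F(e); sa=(e["eef_pos"][:2]-c)@r
    log.append((round(float(sa)*1e3,1),round(f,1)))
    d=.095+.011+.2155+(-1)*(sa+.2155+.011)-.011-.2155  # rough drawer joint
    d=.095-(sa+.2265)
    if d<.02: pk=max(pk,f)
    if f>13 or hit or (d<.014 and pk>7.5 and f<pk-3): break
    s+=.0015
print(log); print(hit,d,pk,e["time_s"],e["ft_force"])
E
```

```text
28.3167 [ 0.42872712 -0.07085976  0.01965963] -0.5102920593457703
False
[ 0.49293107 -0.06759371  0.01880258] 3.0389363614316323
[(-179.6, 3.7), (-178.0, 4.1), (-176.4, 2.8), (-174.8, 3.5), (-173.3, 4.0), (-171.8, 3.5), (-170.6, 5.3), (-169.3, 5.7), (-167.9, 6.7), (-166.5, 6.6), (-164.6, 5.1), (-162.9, 4.3), (-161.2, 2.0), (-159.6, 1.6), (-158.3, 3.1), (-157.0, 4.2), (-155.5, 4.9), (-154.0, 3.5), (-152.5, 3.9), (-151.0, 4.1), (-149.5, 4.5), (-148.2, 4.8), (-147.0, 6.6), (-145.7, 7.4), (-144.3, 8.3), (-142.5, 5.9), (-140.8, 5.2)]
False 0.009264061182795602 8.292478528210266 36.5167 [-5.21224337 -0.59815794  0.88580357]
```

Two clicks felt: 6.7 N then a drop at the half-catch, and 8.3 N then a drop 22 mm further. That puts home near +4 mm, within range. I nudge in slightly, ease off and see whether the drawer stays.

```bash
python3 - <<'E'
from push import *
for s in (-.1395,-.1385,-.1400,-.1420,-.1440,-.1470,-.151):
    h=move_l(P(s),feed=.02,max_force=7);e=observe();print(s,h,round(float((e["eef_pos"][:2]-c)@r)*1e3,1),round(F(e),1))
    if F(e)>13: break
move_l(P(-.185),feed=.12); move_l(P(-.2,.10),feed=.15)
movep([.36,-.30,.15],[0,np.pi/2,.046])
for n in("top","scene"):
    im,d,W,R,_=look(n); X,Y,Z=W.transpose(2,0,1)
    m=blob((abs(Z-.082)<.006)&(X<.572)&(X>.4)&(abs(Y+.065)<.1)); q=(W[m][:,:2]-c)@r
    print(n,"panel",m.sum(),np.median(Z[m]),rect(W,m),"front d",-np.percentile(q,2)-.1205)
    b=masks(im)["blue"]&(abs(X-.616)<.05)&(abs(Y)<.05); print("key z",np.median(Z[b]))
    if n=="top": a=cv2.resize(im[150:330,160:430,::-1],None,fx=1.5,fy=1.5)
    else: b=cv2.resize(im[150:330,200:470,::-1],None,fx=1.5,fy=1.5)
cv2.imwrite("pics/c6.png",np.hstack([a,b])[:,:800]); print(observe()["time_s"])
E
```

```text
-0.1395 False -139.7 5.1
-0.1385 False -138.5 3.7
-0.14 False -140.0 4.6
-0.142 False -142.3 5.5
-0.144 False -144.7 5.3
-0.147 False -147.8 6.3
-0.151 False -151.4 4.0
top panel 704 0.08154031077526724 (array([ 0.54405581, -0.06453975]), (32.33222961425781, 109.6379165649414), 2.5434186458587646) front d 0.02552858077928241
key z 0.1026125839400196
scene panel 553 0.0821839373396126 (array([ 0.54238606, -0.0655327 ]), (31.58880615234375, 110.56723022460938), 3.503779172897339) front d 0.02623811735637288
key z 0.10388844653828067
40.675
```

View pics/c6.png

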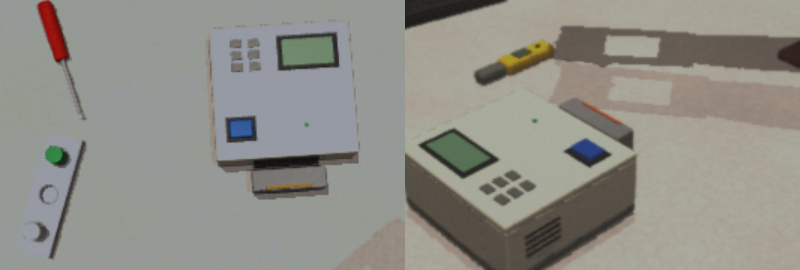

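The picture shows the drawer back on the half-catch (d = 0.026, both views), so I eased off before the second catch engaged. The vial rode along and the other items are untouched. I push again, this time until the buffer is felt, and test before leaving.

```bash
python3 - <<'E'
from push import *
movep(P(-.2,.07),[0,np.pi/2,.046]); move_l(P(-.185),feed=.15)
print(observe()["time_s"],F(observe()))
print(move_l(P(-.142),feed=.04,max_force=13),F(observe()))
log=[];s=-.1405
while s<-.115:
    h=move_l(P(s),feed=.02,max_force=8);e=observe();f=F(e);log.append((round(float((e["eef_pos"][:2]-c)@r)*1e3,1),round(f,1)))
    if h or f>11.3: break
    s+=.001
print(log,h,e["time_s"]); sa=float((e["eef_pos"][:2]-c)@r)
for b in (.003,.006,.01):
    move_l(P(sa-b),feed=.04); e=observe(); print("back",b,round(F(e),1))
print(e["time_s"])
E
```

```text
42.2333 -0.16589352068848254
False 5.431805053374199
[(-141.5, 5.4), (-140.5, 4.9), (-139.3, 4.0), (-137.7, 2.0), (-136.9, 3.5), (-136.0, 4.1), (-135.2, 6.0), (-134.9, 8.3), (-134.6, 11.8)] False 45.7083
back 0.003 2.9
back 0.006 0.3
back 0.01 0.6
46.4833
```

The buffer was felt at 11.8 N, and on backing off the force fell to zero, so it is latched. I back away and check.

```bash
python3 - <<'E'
from push import *
move_l(P(-.185),feed=.12); move_l(P(-.2,.10),feed=.15)
movep([.36,-.30,.15],[0,np.pi/2,.046])
for n in("top","scene"):
    im,d,W,R,_=look(n); X,Y,Z=W.transpose(2,0,1)
    m=blob((abs(Z-.082)<.006)&(X<.6)&(X>.4)&(abs(Y+.065)<.1)); q=(W[m][:,:2]-c)@r
    print(n,"panel",m.sum(),rect(W,m),"front d",-np.percentile(q,2)-.1205)
    b=masks(im)["blue"]&(abs(X-.616)<.05)&(abs(Y)<.05); print("key z",np.median(Z[b]))
    if n=="top": a=cv2.resize(im[150:330,160:430,::-1],None,fx=1.5,fy=1.5)
    else: b=cv2.resize(im[150:330,200:470,::-1],None,fx=1.5,fy=1.5)
cv2.imwrite("pics/c7.png",np.hstack([a,b])[:,:800]); print(observe()["time_s"],observe()["ft_force"])
E
```

```text
top panel 565 (array([ 0.56313647, -0.0618987 ]), (25.432601928710938, 113.40838623046875), 2.5858073234558105) front d 0.003064667914469202
key z 0.10340423398655862
scene panel 186 (array([ 0.55489197, -0.06555155]), (14.656759262084961, 109.70069122314453), 2.2743895053863525) front d 0.004717503313472898
key z 0.10408770590971722
48.7917 [ 0.21887274 -0.41594952 -0.10355078]
```

View pics/c7.png

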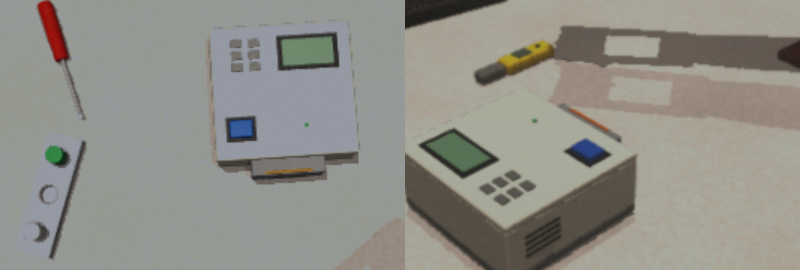

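The drawer now stays at about 4 mm, against 26 mm on the half-catch. The key is up, and the other vials, the meter and the screwdriver have not moved.

```bash
python3 -c "
from plant import *
job_done(); print(observe()['time_s'])"
```

```text
the job is handed in; nothing more can be done
the job is handed in; nothing more can be done
```

The job is done and handed in, with the clock at about 49 s: the drawer is latched home with the orange vial in its well. I pressed the key, the drawer popped out, and I set the vial down past the clip to the bottom and let go. Then I pushed the drawer in past the half-catch.

**Last checks:**
- **Vial:** before the drawer went in, the cap top measured 78 mm above the bench in both views. That matches a vial seated on the well floor. The hardest press on the vial that I read was about 15 N.
- **Drawer:** the last push ended on the buffer at 11.8 N. The force fell to zero when I backed off, and the drawer stayed about 3–5 mm out, within the home range. The key is up.
- **Other items:** the green and white vials, the meter and the screwdriver look unmoved.

**What went wrong or disagreed:**
- **Tool offset:** the real fingertips sit about 26 mm higher than the reported TCP. My first two presses on the key met nothing. I measured the offset by touching the key and corrected for it.
- **First closing push:** I took a drop in force for the final click and backed off too early, so the drawer went back to the half-catch. The second push took it home.
- **Clip:** none of my force readings showed the expected 5 N at the clip, because I sampled only every few millimetres. That the vial is past the clip rests on the measured height.

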